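# Load a row of vial carriers to the end stop and bolt it in

## Robot

A 6-joint arm with a two-finger parallel gripper is mounted at the origin on a cart in front of the work surface, level with it; the furniture and walls round the work are solid. World frame = base frame: x ahead of the robot, y to its left, z up, the work surface at z = 0. Lengths are in m, angles in rad, forces in N, time in s.
With the tool pointing down it reaches from about 0.35 to 0.8 m from the base axis. Payload 7.3 kg.
Tool frame: the origin (TCP) lies between the finger pads; the fingertips stand 25 mm ahead of it and the grasp point (between the pads) lies 6 mm ahead of it (r.tip_extent is the distance from the TCP to the fingertips, in m); z points along the fingers, y is the direction in which the jaws open and shut (so a half turn about z gives the same grasp; the last joint's range is limited). The gripper opens to 85 mm and grips with 20 to 120 N. Pads are 22 mm wide; open, the fingers measure 114 mm over their backs; the gripper's body (76 mm by 85 mm) begins 54 mm behind the grasp point. The pads swing forward as they close: fully open they stand 13 mm farther back than shut.
Start: joints at [1.104, 0.342, 1.524, -0, 1.275, -0.146], TCP at [0.166, 0.498, 0.256] pointing down, gripper open.
Joint ranges: [-2.53, 2.53], [-0.77, 2.02], [0.04, 2.7], [-1, 4.14], [0.28, 2.66], [-3.11, 3.11]. Speed limits (rad/s): [2.57, 2.57, 3.14, 3.14, 3.14, 3.14].

## Interface

Orientations are given as a unit quaternion [x, y, z, w].
In Python, from workcell import r, command_gripper, optics gives the robot as it stands. The module is installed in compiled form; this text tells all that it offers. Calls block until the motion is done:
- r.reach(position, orientation): joint-space move of the TCP to a pose.
- r.move_straight(position, orientation=None, speed=0.15, max_force=None): straight line of the TCP; orientation=None keeps the orientation; speed is the mean speed in m/s. With max_force (N) it stops when the force on the tool has changed by that much, and returns True; else False.
- r.movej(angles): joint-space move.
- command_gripper(opening, force=None): finger opening in m; force is the grip in N (None keeps the last); returns when the fingers have stopped.
- r.hold(seconds).
- r.solve_ik(position, orientation): joint angles nearest the present ones, or None.
- r.read_state(): the state.
- optics.get_image(name): name is "side" or "top" or "wrist"; returns (picture, depth): 420x560x3 uint8, red, green, blue; 420x560 float32, m along the optical axis (not along the pixel's ray), 0 where there is no reading.
- optics.camera_model(name): a dict with "K" (3x3 intrinsics, pixels), "R" (3x3) and "t" (3): a world point X has camera coordinates R X + t; the wrist camera has in their place "tool_from_camera" (4x4, takes a point from camera to tool coordinates, whose origin is the TCP and whose axes are the flange's). Camera axes: x right, y down, z forward; pixel columns grow to the right and rows downward; lengths in m; the calibration is good to about 2 mm. A picture is of the moment at which its call begins: read the wrist's pose just before it. camera_model takes no time and is no camera call.
A pose or a line that the arm cannot do raises r.PlanningError and nothing moves.
- r.finish_job(): hands the job in, once; it reports no verdict.
The state is a dict: "time_s": time; "joint_positions": joint angles; "dq": joint speeds; "tau": joint torques, N m; "eef_pos": TCP position; "eef_rot": TCP orientation; "contact_force": force on the tool from outside, world axes, zero at the start; "torque": the same for the moment, N m; "grip_width": finger opening in m.
Only numpy, scipy, OpenCV 4.12 (cv2) and the standard library are available. Lean on these libraries where they do the work, as an engineer would, in place of code of your own. Each camera call takes 0.05 s, during which the arm holds its last target. There are 200 camera calls.

## Task

Load the four vial carriers that wait on the feed rail, using only the fingertips to push: draw the slide bolt out of the lane by its black thumb tab, push the touching row of carriers along the rail as one train past the bolt until the first one rests against the end stop, then push the bolt fully shut again behind the last carrier. Do not lift, tip or carry the carriers or pull the row apart, and leave the things lying around as they are.

Things in the scene. Friction and masses are not known exactly. Their poses are not given: they have to be found in the camera images.
- feed_rail: Aluminium vial feed rail, 413 x 65 mm, fixed. Origin on the worktop under the lane's centre line; x runs along the lane to the end stop, y to the slide bolt's side (the robot's), z up. Lane floor 12 mm above the worktop, 53 mm wide between walls 20 mm above the worktop; end stop face at x = 160 mm, open other end at x = -215 mm. Clamp feet (9 mm high) reach out to y = +-52 mm.
- stop_face (a point): Centre of the end stop's black rubber face, 26 mm above the worktop, at x = 160 mm on the rail; axes as the rail's. The grey block behind it is 36 mm high above the lane floor. With the row fully home the rear face of the last carrier is at x = 32 mm.
- bolt_crossing (a point): Where the slide bolt's axis crosses the lane's centre line: x = 24 mm on the rail, 26 mm above the worktop; axes as the rail's. The bolt's guide block (30 mm along x, y = 33 to 46 mm, 36 mm high) stands beside the lane; a foot plate 6 mm thick lies below the bolt out to y = 132 mm. With the row fully home there are 3 mm between bolt and last carrier.
- bolt (a joint): Slide bolt, a 10 mm round rod with a rounded nose, sliding along the rail's y. Value in m: 0 = fully shut (nose 19 mm into the lane, blocks it), 0.026 = fully drawn to +y (nose 7 mm outside the lane); out of the lane above 0.020. Hard stops at both ends; takes about 1.5 N and stays where it is left.
- bolt_tab (a point): Push point of the bolt's black upright thumb tab: middle of its thickness, 47 mm above the worktop. Tab 30 mm along the rail, 7 mm thick along y, 14 to 60 mm above the worktop, at y = 93.5 mm plus the bolt's value. Bare rod (top 31 mm above the worktop) and a 14 mm collar join its inner face, so draw it by pushing the inner face above 35 mm; shut it by pushing the outer face.
- carrier_1: Grey plastic vial carrier block, 32 mm along the rail, 50 wide, 30 high, 0.08 to 0.16 kg; small glass vials fixed in it stand up to 25 mm out of its top. Slides on the rail floor between the walls. Origin: centre of its underside; axes as the rail's. The first of the row of four, nearest the end stop.
- carrier_2: Grey plastic vial carrier block, 32 mm along the rail, 50 wide, 30 high, 0.08 to 0.16 kg; small glass vials fixed in it stand up to 25 mm out of its top. Slides on the rail floor between the walls. Origin: centre of its underside; axes as the rail's. The second of the row, touching the first.
- carrier_3: Grey plastic vial carrier block, 32 mm along the rail, 50 wide, 30 high, 0.08 to 0.16 kg; small glass vials fixed in it stand up to 25 mm out of its top. Slides on the rail floor between the walls. Origin: centre of its underside; axes as the rail's. The third of the row, touching the second.
- carrier_4: Grey plastic vial carrier block, 32 mm along the rail, 50 wide, 30 high, 0.08 to 0.16 kg; small glass vials fixed in it stand up to 25 mm out of its top. Slides on the rail floor between the walls. Origin: centre of its underside; axes as the rail's. The last of the row, farthest from the end stop; its free rear face, 16 mm behind its origin, is where the row is pushed.
- spare_vial: Loose capped glass vial, 15 mm across, 45 mm high, standing beside the rail. Origin: centre of its underside. Bystander, not to be disturbed.
- petri: Loose petri dish with lid, 62 mm across, 14 mm high. Origin: centre of its underside. Bystander, not to be disturbed.
- boat: Loose white plastic weighing boat, 56 x 56 x 15 mm, behind the rail. Origin: centre of its underside. Bystander, not to be disturbed.
- tweezers: Loose steel tweezers, 127 x 13 x 9 mm, lying behind the rail. Origin: centre of its underside. Bystander, not to be disturbed.
- marker: Loose marker pen, 135 mm long, 17 mm thick, lying on the robot's side. Origin: centre of its underside. Bystander, not to be disturbed.
- weight: Loose small brass weight with a knob, 18 mm across, 31 mm high, standing behind the rail. Origin: centre of its underside. Bystander, not to be disturbed.

How it is judged:
By the outcome, as a careful person would: the job done as asked, in the order asked, and still so for the second after the job is handed in, with the robot touching nothing.
It also fails if it takes over 54 s, if anything falls off the work surface, if the arm or the gripper's body presses on something with over 40 N, if the wrist force passes 120 N, or if a joint passes its speed limit or range.

## Working session

There is one attempt and no reset: what is moved stays moved. The work goes in short steps, each a Python script; the robot and the scene stay as the last script left them, time stands still between calls to the robot, and variables do not carry over. Pictures are saved under pics/ and viewed, about 8 in all and at most 12, crops included, and the job is handed in when it is done.

```bash
mkdir -p pics; python3 - <<'E'
from workcell import r,optics
import cv2,numpy as np,pickle
s=r.read_state();print(s['time_s'],s['eef_pos'],s['eef_rot'],s['grip_width'])
D={}
for n in("top","side"):
    im,d=optics.get_image(n);D[n]=(im,d,optics.camera_model(n));cv2.imwrite(f"pics/{n}0.png",im[:,:,::-1])
    m=D[n][2];print(n,np.round(m['K'],1).tolist(),np.round(m['R'],3).tolist(),np.round(m['t'],3))
pickle.dump(D,open('d0.pkl','wb'))
E
```

```text
0.0 [0.16535539 0.49789599 0.25564036] [ 1.59731855e-01  9.87160151e-01 -7.19737617e-04 -2.28382791e-04] 0.08543208251447963
top [[440.3, 0.0, 272.9], [0.0, 440.3, 205.2], [0.0, 0.0, 1.0]] [[0.026, -0.999, 0.037], [-0.984, -0.032, -0.173], [0.174, -0.032, -0.984]] [0.017 0.608 0.824]
side [[526.9, 0.0, 276.7], [0.0, 526.9, 216.2], [0.0, 0.0, 1.0]] [[0.591, -0.807, 0.019], [-0.506, -0.388, -0.77], [0.628, 0.445, -0.638]] [-0.309  0.369  0.722]
```

View pics/top0.png

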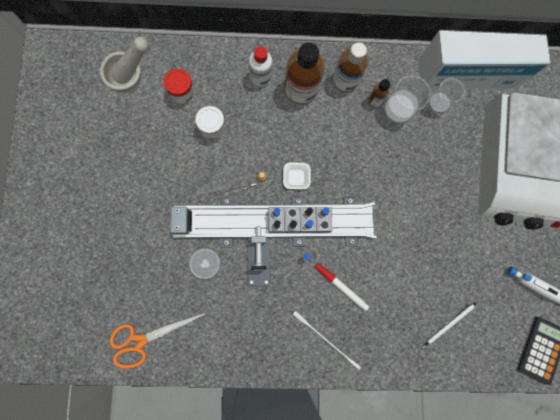

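View pics/side0.png

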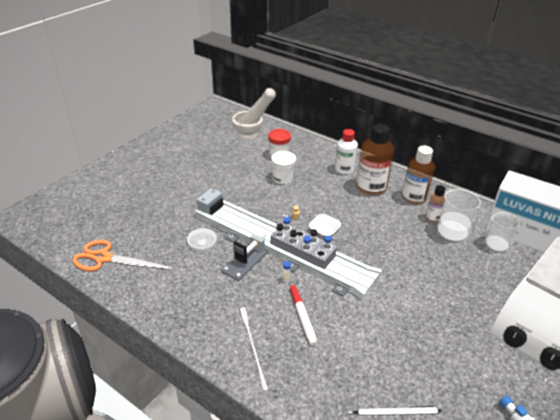

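Top view: the rail lies along world y. The end stop is at left (180,219), the carriers span u 268–332 at v≈219, and the tab is at (258,266). The spare vial is at (306,257), the petri dish at (205,264) and the marker at (340,285). The side view agrees. Next I'll get rough positions, then use the wrist camera from two places.

```bash
cat > h.py <<'E'
from workcell import r,command_gripper,optics
import numpy as np,cv2,pickle
from scipy.spatial.transform import Rotation as Ro
def ray(cam,uv,z):
    K,R,t=cam; d=R.T@np.linalg.inv(K)@np.array([uv[0],uv[1],1.]); c=-R.T@t
    return c+d*(z-c[2])/d[2]
def proj(cam,X):
    K,R,t=cam; p=K@(R@np.asarray(X,float)+t); return p[:2]/p[2]
def tri(c1,u1,c2,u2):
    A=[];b=[]
    for (K,R,t),u in((c1,u1),(c2,u2)):
        P=K@np.c_[R,t]
        for i in(0,1):
            row=u[i]*P[2]-P[i];A.append(row[:3]);b.append(-row[3])
    x,res,*_=np.linalg.lstsq(np.array(A),np.array(b),rcond=None);return x
def wrist():
    s=r.read_state();im,d=optics.get_image("wrist");m=optics.camera_model("wrist")
    T=np.eye(4);T[:3,:3]=Ro.from_quat(s['eef_rot']).as_matrix();T[:3,3]=s['eef_pos']
    W=np.linalg.inv(T@m['tool_from_camera']);return im,d,(m['K'],W[:3,:3],W[:3,3])
E
python3 - <<'E'
from h import *
D=pickle.load(open('d0.pkl','rb'));m=D['top'][2];c=(m['K'],m['R'],m['t'])
for n,u,z in(("stop",(180,219),.048),("row a",(268,219),.042),("row b",(332,219),.042),("tab",(258,266),.06),("vial",(306,257),.045),("open end",(374,219),.02)):print(n,ray(c,u,z).round(3), D['top'][1][int(u[1]),int(u[0])])
w=optics.camera_model("wrist");print(w['K'].round(1).tolist(),w['tool_from_camera'].round(3).tolist())
# tool z down, tool y along world x (across lane), two wrist options
for rz in(0,180):
    R=np.array([[0,1,0],[1,0,0],[0,0,-1]],float)
    if rz:R[:,:2]*=-1
    q=Ro.from_matrix(R).as_quat()
    for p in([.5,.0,.3],[.5,.1,.3],[.38,.1,.1]):
        j=r.solve_ik(p,q);print(rz,q.round(2),p,None if j is None else np.round(j,2))
E
```

```text
stop [0.574 0.218 0.048] 0.86821085
row a [0.58  0.044 0.042] 0.88002294
row b [ 0.584 -0.085  0.042] 0.914633
tab [0.486 0.061 0.06 ] 0.84775263
vial [ 0.507 -0.033  0.045] 0.86832374
open end [ 0.59  -0.177  0.02 ] 0.9352323
[[366.3, 0.0, 270.8], [0.0, 366.3, 212.8], [0.0, 0.0, 1.0]] [[0.0, -0.965, -0.264, 0.067], [1.0, 0.0, -0.0, -0.0], [0.0, -0.264, 0.965, -0.118], [0.0, 0.0, 0.0, 1.0]]
0 [0.71 0.71 0.   0.  ] [0.5, 0.0, 0.3] [-0.15  0.26  1.51 -0.    1.37 -0.15]
0 [0.71 0.71 0.   0.  ] [0.5, 0.1, 0.3] [ 0.05  0.28  1.49 -0.    1.37  0.05]
0 [0.71 0.71 0.   0.  ] [0.38, 0.1, 0.1] [ 0.06  0.33  2.07 -0.    0.73  0.06]
180 [ 0.71 -0.71  0.   -0.  ] [0.5, 0.0, 0.3] [-0.15  0.26  1.51 -0.    1.37  2.99]
180 [ 0.71 -0.71  0.   -0.  ] [0.5, 0.1, 0.3] [ 0.05  0.28  1.49 -0.    1.37 -3.09]
180 [ 0.71 -0.71  0.   -0.  ] [0.38, 0.1, 0.1] [ 0.06  0.33  2.07 -0.    0.73 -3.08]
```

```bash
python3 - <<'E'
from h import *
q=Ro.from_matrix(np.array([[0,1,0],[1,0,0],[0,0,-1]],float)).as_quat()
command_gripper(0.0,40)
D=[]
for i,p in enumerate(([.54,.12,.26],[.54,.0,.26])):
    r.reach(p,q); r.hold(.3); im,d,c=wrist(); D.append((im,d,c)); cv2.imwrite(f"pics/w{i}.png",im[:,:,::-1])
pickle.dump(D,open('d1.pkl','wb'));print(r.read_state()['time_s'],r.read_state()['eef_pos'],r.read_state()['grip_width'])
E
```

```text
4.0417 [0.54002781 0.00083341 0.26002048] 0.0002084507555406318
```

View pics/w0.png

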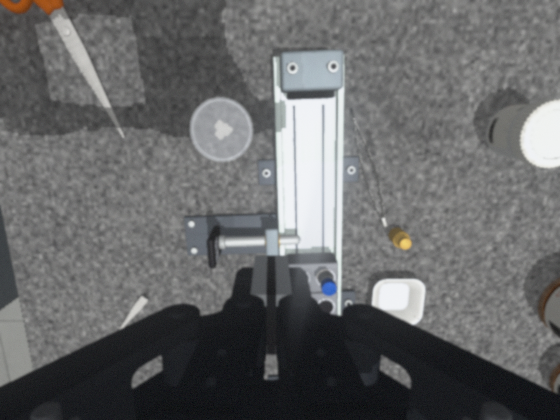

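View pics/w1.png

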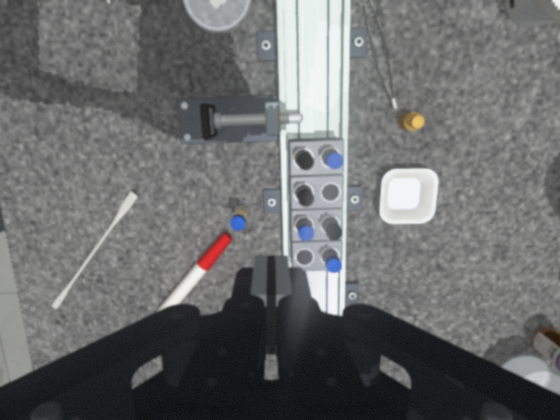

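Wrist views: w0 shows the stop block with screws at (292,68) and (333,66), foot screws at (266,173) and (351,170), and the tab at (213,249). w1 shows the tab at (208,120), the bolt nose at (300,117), and the carrier row from v≈140 to 271. The feet are at (266,45), (359,41), (272,202) and (354,199), the spare vial at (238,220), and the marker tip at (230,238). The row touches.

```bash
python3 - <<'E'
from h import *
D=pickle.load(open('d1.pkl','rb'));T=pickle.load(open('d0.pkl','rb'))
a,b=D[0][2],D[1][2]; m=T['top'][2]
def dark(im,box,th):
    u0,v0,u1,v1=box;g=cv2.cvtColor(im,cv2.COLOR_RGB2GRAY)[v0:v1,u0:u1];k=(g<th).astype(np.uint8)
    n,l,s,ce=cv2.connectedComponentsWithStats(k);i=1+np.argmax(s[1:,4]);return s[i]+[u0,v0,0,0,0],ce[i]+[u0,v0]
ta=dark(D[0][0],(203,225,224,272),30);tb=dark(D[1][0],(196,95,222,145),30);print("tab boxes",ta,tb)
print("tab tri centroid",tri(a,ta[1],b,tb[1]).round(4))
# tab top-rim: inner (right) edge corners
P={"footL":((266,173),(266,45)),"footR":((351,170),(359,41)),"plate1":((191,224),(185,105)),"plate2":((194,251),(187,136)),"nose":((299,240),(301,117)),"vial1 blue":((329,288),(335,160)),"rowfront R":((337,263),(342,140)),"weight":((403,241),(414,121))}
for k,(u,w) in P.items():
    X=tri(a,u,b,w);print(k,X.round(4),"err",np.round(proj(a,X)-u,1),np.round(proj(b,X)-w,1))
for k,u,z in(("fL",(266,45),.009),("fR",(359,41),.009),("fL2",(272,202),.009),("fR2",(354,199),.009),("fR3",(352,296),.009),("front R",(342,140),.042),("front L",(290,140),.042),("rear R",(341,271),.042),("rear L",(293,271),.042),("sparevial",(238,222),.045),("marker tip",(230,238),.012)):print(k,ray(b,u,z).round(4))
for k,u,z in(("stopL",(284,90),.048),("stopR",(342,88),.048),("screwL",(292,68),.048),("screwR",(333,66),.048)):print(k,ray(a,u,z).round(4))
dd=D[1][1]
for k,u,c in(("carrier top",(318,180),b),("carrier4",(318,250),b),("floor",(315,60),b),("tab",(208,120),b)):
    K,R,t=c;z=dd[u[1],u[0]];print(k,"depth pt",(R.T@(np.linalg.inv(K)@[u[0],u[1],1]*z-t)).round(4))
im=D[1][0][80:320,170:380];cv2.imwrite("pics/c1.png",cv2.resize(im[:,:,::-1],None,fx=2.5,fy=2.5,interpolation=cv2.INTER_CUBIC))
E
```

```text
Traceback (most recent call last):
ValueError: attempt to get argmax of an empty sequence
```

```bash
cat > m.py <<'E'
from h import *
D=pickle.load(open('d1.pkl','rb'))
a,b=D[0][2],D[1][2]
def dark(im,box):
    u0,v0,u1,v1=box;g=cv2.cvtColor(im,cv2.COLOR_RGB2GRAY)[v0:v1,u0:u1];th,k=cv2.threshold(g,0,1,cv2.THRESH_BINARY_INV|cv2.THRESH_OTSU)
    n,l,s,ce=cv2.connectedComponentsWithStats(k);i=1+np.argmax(s[1:,4]);return s[i]+[u0,v0,0,0,0],ce[i]+[u0,v0],th
ta=dark(D[0][0],(203,225,224,272));tb=dark(D[1][0],(196,95,222,145));print("tab boxes",ta,tb)
print("tab tri centroid",tri(a,ta[1],b,tb[1]).round(4))
P={"footL":((266,173),(266,45)),"footR":((351,170),(359,41)),"plate1":((191,224),(185,105)),"plate2":((194,251),(187,136)),"nose":((299,240),(301,117)),"vial1 blue":((329,288),(335,160)),"rowfront R":((337,263),(342,140)),"weight":((403,241),(414,121))}
for k,(u,w) in P.items():
    X=tri(a,u,b,w);print(k,X.round(4),"err",np.round(proj(a,X)-u,1),np.round(proj(b,X)-w,1))
for k,u,z in(("fL",(266,45),.009),("fR",(359,41),.009),("fL2",(272,202),.009),("fR2",(354,199),.009),("fR3",(352,296),.009),("front R",(342,140),.042),("front L",(290,140),.042),("rear R",(341,271),.042),("rear L",(293,271),.042),("sparevial",(238,222),.045),("marker tip",(230,238),.012)):print(k,ray(b,u,z).round(4))
for k,u,z in(("stopL",(284,90),.048),("stopR",(342,88),.048),("screwL",(292,68),.048),("screwR",(333,66),.048)):print(k,ray(a,u,z).round(4))
dd=D[1][1]
for k,u,c in(("carrier top",(318,180),b),("carrier4",(318,250),b),("floor",(315,60),b),("tab",(208,120),b)):
    K,R,t=c;z=dd[u[1],u[0]];print(k,"depth pt",(R.T@(np.linalg.inv(K)@[u[0],u[1],1]*z-t)).round(4))
im=D[1][0][80:320,170:380];cv2.imwrite("pics/c1.png",cv2.resize(im[:,:,::-1],None,fx=2.5,fy=2.5,interpolation=cv2.INTER_CUBIC))
E
python3 m.py
```

```text
tab boxes (array([206, 225,  18,  44, 447]), array([212.81879195, 242.74720358]), 86.0) (array([ 196,   95,   26,   46, 1051]), array([207.59657469, 116.70313987]), 87.0)
tab tri centroid [0.4833 0.064  0.0395]
footL [0.5353 0.1282 0.0097] err [ 0.2 -0. ] [-0.2 -0. ]
footR [0.621  0.1315 0.0111] err [0.2 0. ] [-0.2 -0. ]
plate1 [0.4569 0.0746 0.0111] err [ 0.5 -0. ] [-0.5  0. ]
plate2 [0.4585 0.0456 0.0142] err [-0.1  0. ] [ 0.1 -0. ]
nose [0.568  0.0638 0.0307] err [-0.3 -0. ] [0.3 0. ]
vial1 blue [0.5945 0.0289 0.0663] err [0.1 0. ] [-0.1 -0. ]
rowfront R [0.6048 0.0439 0.0423] err [-0.6 -0. ] [0.7 0. ]
weight [0.6752 0.0602 0.0234] err [-0.5 -0. ] [0.5 0. ]
fL [0.5354 0.1283 0.009 ]
fR [0.6217 0.1319 0.009 ]
fL2 [ 0.5414 -0.0217  0.009 ]
fR2 [ 0.6263 -0.0184  0.009 ]
fR3 [ 0.6308 -0.1293  0.009 ]
front R [0.6043 0.0439 0.042 ]
front L [0.5573 0.0438 0.042 ]
rear R [ 0.6101 -0.0843  0.042 ]
rear L [ 0.5623 -0.0843  0.042 ]
sparevial [ 0.509  -0.0326  0.045 ]
marker tip [ 0.4971 -0.0602  0.012 ]
stopL [0.5512 0.2059 0.048 ]
stopR [0.6008 0.2076 0.048 ]
screwL [0.5577 0.2235 0.048 ]
screwR [0.5923 0.2251 0.048 ]
carrier top depth pt [0.584  0.0073 0.0416]
carrier4 depth pt [ 0.5862 -0.0616  0.0432]
floor depth pt [0.5809 0.1148 0.0138]
tab depth pt [0.4868 0.0615 0.0588]
```

View pics/c1.png

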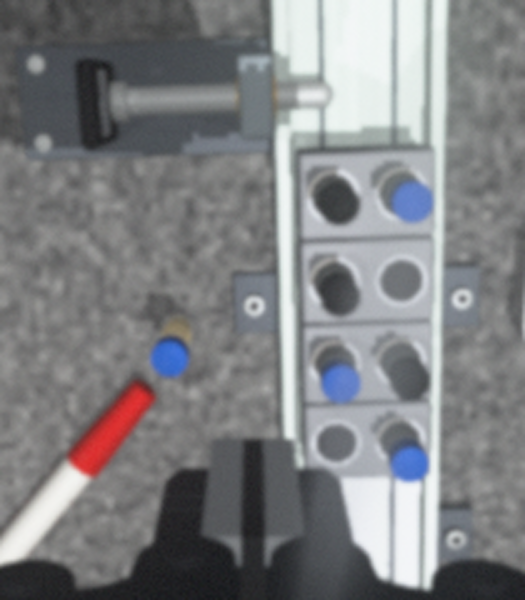

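Every measured height agrees with the text (carrier top 42 mm, tab 59 mm, feet 9–11 mm), the row length is 128 mm, and the tab is where the rail model puts it. The rail's x axis is turned about 2° from world y, and its origin is near (0.5817, 0.0404). Now I'll draw the bolt.

```bash
cat >> h.py <<'E'
ex=np.array([-.0353,.9994,0]);ex/=np.linalg.norm(ex);ey=np.array([-ex[1],ex[0],0]);O=np.array([.5817,.0404,0])
q=Ro.from_matrix(np.c_[ex,-ey,[0,0,-1]]).as_quat()
def W(x,y,ztip): return O+x*ex+y*ey+np.array([0,0,ztip+r.tip_extent])
def rail(p=None):
    s=r.read_state();d=np.array(s['eef_pos'])-O;return np.round([d@ex*1e3,d@ey*1e3,(d[2]-r.tip_extent)*1e3],1),np.round(s['contact_force'],1),s['time_s']
E
python3 - <<'E'
from h import *
print(r.tip_extent)
r.reach(W(.024,.068,.12),q)
print(r.move_straight(W(.024,.068,.042),speed=.08,max_force=6),rail())
print(r.move_straight(W(.024,.125,.042),speed=.04,max_force=12),rail())
r.hold(.2);print(rail())
s=rail()[0]/1e3
r.move_straight(W(.024,s[1]-.006,.042),speed=.05)
r.move_straight(W(.024,s[1]-.006,.13),speed=.15)
r.reach(W(-.02,.06,.2),q);r.hold(.2)
im,d,c=wrist();pickle.dump((im,d,c),open('d2.pkl','wb'));cv2.imwrite("pics/w2.png",im[:,:,::-1]);print(rail())
E
```

```text
0.025
False (array([24. , 67.6, 42.5]), array([ 0.6, -0.8, -0.1]), 5.7583)
True (array([ 23.9, 102.9,  42.4]), array([2.1, 0.5, 1.5]), 6.675)
(array([ 23.9, 102.9,  42.1]), array([ 2.1, -0.7,  1.9]), 6.875)
(array([-19.4,  60.9, 198.7]), array([-0.3, -0.8,  0.4]), 8.575)
```

View pics/w2.png

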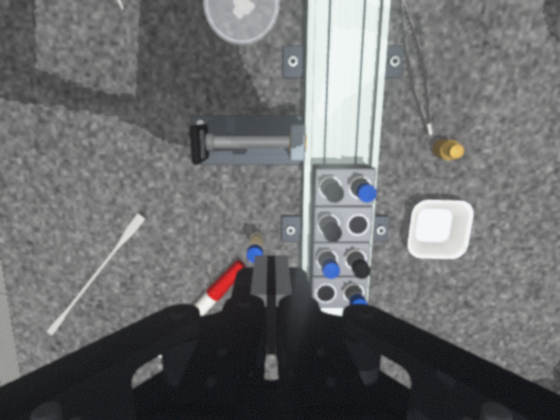

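The bolt is drawn: the nose is gone from the lane, the tab is now at (199,144), and the row is untouched. Next I'll push the train.

```bash
python3 - <<'E'
from h import *
im,d,c=pickle.load(open('d2.pkl','rb'));X=ray(c,(199,144),.06)-O;print("tab rail",X@ex,X@ey)
r.reach(W(-.165,0,.12),q)
print(r.move_straight(W(-.165,0,.021),speed=.1,max_force=6),rail())
print(r.move_straight(W(-.145,0,.021),speed=.08,max_force=8),rail())
print(r.move_straight(W(.0,0,.021),speed=.05,max_force=20),rail())
print(r.move_straight(W(.028,0,.021),speed=.02,max_force=12),rail())
E
```

```text
tab rail 0.02432708837897667 0.11628408968169264
False (array([-165.1,   -0.5,   21.7]), array([-0.6, -0.3,  0.2]), 10.45)
False (array([-1.442e+02, -1.000e-01,  2.120e+01]), array([-0.1,  0.3,  0.7]), 10.85)
False (array([-0.1, -0. , 21. ]), array([ 0. , -2.2, -1.4]), 13.9)
True (array([20.8, -0. , 20.7]), array([ 0.5, -1.8,  1.1]), 14.9167)
```

```bash
python3 - <<'E'
from h import *
r.move_straight(W(.0,0,.021),speed=.05)
r.move_straight(W(.0,0,.13),speed=.2)
r.reach(W(.03,.04,.2),q);r.hold(.2)
im,d,c=wrist();pickle.dump((im,d,c),open('d3.pkl','wb'));cv2.imwrite("pics/w3.png",im[:,:,::-1]);print(rail())
E
```

```text
(array([ 29.6,  40.2, 198.3]), array([0. , 0.1, 0.4]), 16.85)
```

View pics/w3.png

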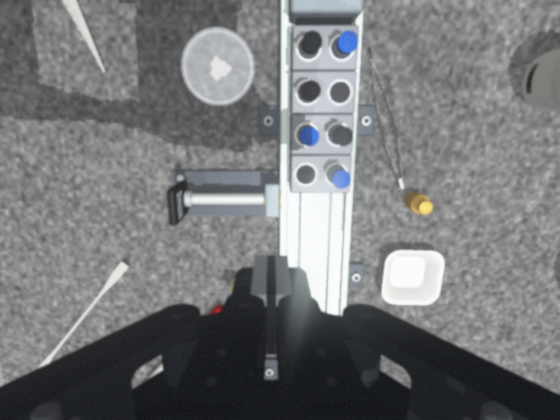

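The row rests against the stop: the front edge is at v≈25 and the rear edge at v≈191. The lane at the bolt line is free. Now I'll shut the bolt.

```bash
python3 - <<'E'
from h import *
im,d,c=pickle.load(open('d3.pkl','rb'))
for n,u,z in(("rear",(320,191),.042),("front",(322,25),.042),("tab",(177,202),.06)):X=ray(c,u,z)-O;print(n,X@ex,X@ey)
r.reach(W(.024,.160,.13),q)
print(r.move_straight(W(.024,.160,.038),speed=.1,max_force=6),rail())
print(r.move_straight(W(.024,.100,.038),speed=.04,max_force=14),rail())
r.hold(.2);print(rail());y=rail()[0][1]/1e3
r.move_straight(W(.024,y+.015,.038),speed=.06)
r.move_straight(W(.024,y+.015,.13),speed=.2)
r.reach(W(-.01,.06,.2),q);r.hold(.2)
im,d,c=wrist();pickle.dump((im,d,c),open('d4.pkl','wb'));cv2.imwrite("pics/w4.png",im[:,:,::-1])
im,d=optics.get_image("side");cv2.imwrite("pics/side4.png",cv2.resize(im[140:360,150:420,::-1],None,fx=2.5,fy=2.5));print(rail())
E
```

```text
rear 0.03325759912023719 -4.09893666179468e-05
front 0.15912254707162338 0.002856592918138078
tab 0.028163902481514534 0.11511320070384862
False (array([ 24. , 159.5,  38.4]), array([-0.9,  0.2, -0.6]), 18.5333)
True (array([ 24.1, 111.3,  37.3]), array([ 0.7,  0.5, -0.4]), 19.6833)
(array([ 24.1, 111.7,  37.1]), array([ 0.4, -0. ,  0.7]), 19.8833)
(array([ -9.6,  60.8, 199.1]), array([ 0.4, -0.2, -0.5]), 21.675)
```

View pics/w4.png

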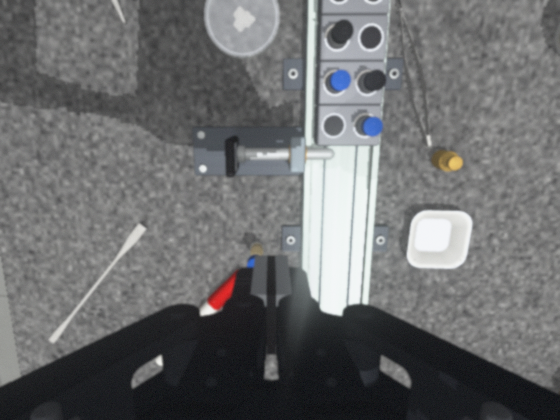

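View pics/side4.png

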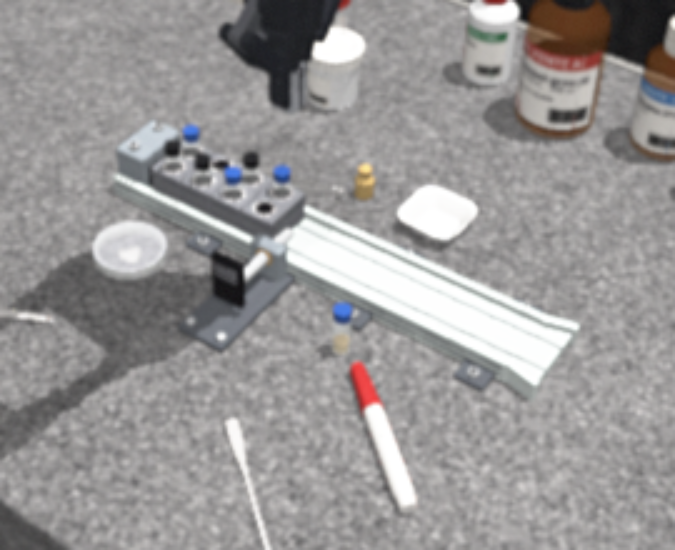

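The bolt is back across the lane behind the row, with the nose tip at (333,155). I'll compare nose and tab with the initial shut images, and check that the bystanders haven't moved.

```bash
python3 - <<'E'
from h import *
im4,_,c4=pickle.load(open('d4.pkl','rb'));D=pickle.load(open('d1.pkl','rb'));im1,_,c1=D[1]
def edge(im,c,x,y0,y1,z):  # brightness profile along rail y
    ys=np.arange(y0,y1,.0005);g=cv2.cvtColor(im,cv2.COLOR_RGB2GRAY).astype(np.float32)
    P=np.array([[proj(c,O+x*ex+y*ey+[0,0,z]) for y in ys]],np.float32)
    return ys,cv2.remap(g,P[...,0].copy(),P[...,1].copy(),cv2.INTER_LINEAR)[0]
for n,im,c in(("before",im1,c1),("after",im4,c4)):
    ys,p=edge(im,c,.024,.080,.108,.06);ds=np.gradient(cv2.GaussianBlur(p[:,None],(1,9),0)[:,0]);
    print(n,"tab edges y",ys[ds.argmin()],ys[ds.argmax()])
for n,c,u in(("nose before",c1,(302,118)),("nose after",c4,(333,155))):X=ray(c,u,.026)-O;print(n,X@ex,X@ey)
for n,u,w,z in(("weight",(414,121),(451,161),.025),("boat",(409,197),(439,240),.012),("marker/vial gap blue",(238,222),(256,262),.045)):
    print(n,np.round((ray(c1,u,z)-ray(c4,w,z))*1e3,1))
a=pickle.load(open('d0.pkl','rb'))['top'][0];b,_=optics.get_image("top")
d=cv2.absdiff(a,b).max(2);cv2.imwrite("pics/diff.png",np.hstack([b[160:340,160:400,::-1],cv2.cvtColor(d,cv2.COLOR_GRAY2BGR)[160:340,160:400]]))
E
```

```text
before tab edges y 0.08900000000000001 0.10000000000000002
after tab edges y 0.09000000000000001 0.09700000000000002
nose before 0.022917813580668057 0.011845403922298428
nose after 0.02231161118806586 0.00877914179405963
weight [-0.2 -0.5  0. ]
boat [0.1 0.1 0. ]
marker/vial gap blue [-0.3 -2.1  0. ]
```

View pics/diff.png

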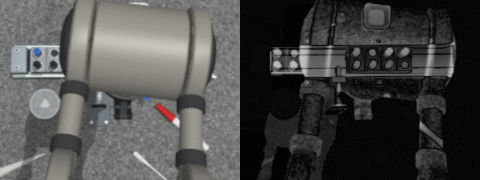

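```bash
python3 - <<'E'
from h import *
a=pickle.load(open('d0.pkl','rb'))['side'][0];b,_=optics.get_image("side")
for n,(u0,v0,u1,v1) in{"vial":(278,255,300,285),"marker":(285,284,320,345),"petri":(185,228,220,252),"weight":(288,203,303,222),"boat":(308,213,345,240)}.items():
    print(n,"mean diff",cv2.absdiff(a,b)[v0:v1,u0:u1].mean().round(1),cv2.phaseCorrelate(*[np.float32(cv2.cvtColor(i,7)[v0:v1,u0:u1]) for i in(a,b)])[0])
r.finish_job();print(rail())
E
```

```text
vial mean diff 7.1 (-0.0383026662962731, -0.17108062262445323)
marker mean diff 5.2 (0.03234295050408775, -0.030740428364865124)
petri mean diff 13.1 (-0.4238857737702162, 0.2799292758287475)
weight mean diff 12.9 (0.6302501907764029, 0.06839027238913431)
boat mean diff 10.0 (0.20524852375575975, 0.8798726626624802)
the job is handed in; nothing more can be done
the job is handed in; nothing more can be done
```

The four carriers are loaded against the end stop and the bolt is shut behind them. The job is handed in at about 22 s of the 54 s allowed. I drew the bolt by its thumb tab to its outer hard stop, pushed the row as one train until it met the stop, backed off, and pushed the bolt shut until the push met firm resistance.

**Last checks:**
- **Row:** the rear face measured x ≈ 33 mm and the front ≈ 159 mm, against 32 and 160 mm expected. The row looked closed up and upright.
- **Bolt:** the tab faces measured y = 90 and 97 mm, exactly the fully shut position.
- **Bystanders:** comparing side-camera images before and after showed shifts under 1 pixel for the spare vial, marker, petri dish, weight and boat. The tweezers were only checked by eye in the wrist images.

**Disagreements:**
- With the bolt drawn, a hand-picked pixel put the tab at y ≈ 115–116 mm, while fully drawn is 119.5 mm. The firm stop and the clear lane showed the bolt was out.
- A hand-picked point on the spare vial differed by 2 mm between two wrist views, but the side images show no movement.
- A hand-picked reading of the bolt nose differed by 3 mm, deeper into the lane after shutting than at the start.

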